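# Press the cover plate level on a card-flattening jig

### The job

Cover the stack of cards in the grey jig: lay the blue plate (it has a black grip) in the jig's recess on the four plungers, and let go of it while it still stands proud. Then press it down past the stiff plungers, going round its corners as needed, until it is fully home and level on the orange ledge all round. Never push it into the jig with more than 50 N, and leave the card stacks and the loupe where they are.

Things in the scene. Friction and masses are not known exactly. Their poses are not given: they have to be found in the camera images.
- cover: Loose blue plate, 130 (x) x 100 (y) x 8 mm, 0.24-0.39 kg, lying grip up. Origin: centre of its underside, z up. Four white dots on its top at x = +-50, y = +-35 mm come to lie over the plungers: press there. It fits turned by half a turn as well.
- grip (a point): Middle of the black bar grip on the plate's top: 44 (plate x) x 16 (plate y) mm, from plate z = 8 up to z = 40 mm; this point is at z = 27 mm. Pinch it across the plate's y.
- jig: Fixed grey jig, 151 (x) x 121 (y) mm outside, rim 40 mm high, walls 8 mm. Origin: centre of underside, z up. Recess 135 x 105 mm (2.5 mm play each side of the plate). Inside, an orange ledge 10 mm wide is the plate's seat, a hard stop: set for the cards in it, 21 to 28 mm above the table, height not reported: feel for it. Four weak sprung dots (0.5 N) stand 2 mm above it.
- plungers: Four black plungers in the jig, 10 mm across, at x = +-50, y = +-35 mm; origin and axes as the jig's. Tops 30.5 to 33 mm above the table at the start, each different. They carry the plate's weight; each gives way at about 12 N, stays where pushed and goes down past the ledge. Pressing one corner home tips the opposite one up by as much (to 12 mm); go round again to end level.
- tall_stack: Loose stack of white blank cards, 86 x 54 x 44 mm, origin at the centre of its underside. Leave alone.
- short_stack: Loose stack of white blank cards, 86 x 54 x 16 mm, origin at the centre of its underside. Leave alone.
- loupe: Loose black inspection loupe, 36 mm across, 36 mm high, origin at the centre of its underside, standing between the jig and the plate. Leave alone.
Mind the look-alikes: they are no part of the job. What is meant by the cover is not red, and is the smaller of those in its own colour.

How it is judged:
By the outcome, as a careful person would: the job done as asked, in the order asked, and still so for the second after the job is handed in, with the robot touching nothing.
It also fails if it takes over 72 s, if anything falls off the work surface, if the arm or the gripper's body presses on something with over 40 N, if the wrist force passes 120 N, or if a joint passes its speed limit or range.

### The arm

A 7-joint arm with a two-finger parallel gripper is mounted at the origin on the work surface. World frame = base frame: x ahead of the robot, y to its left, z up, the work surface at z = 0. Lengths are in m, angles in rad, forces in N, time in s.
With the tool pointing down it reaches from about 0.425 to 0.925 m from the base axis. Payload 6.8 kg.
Tool frame: the origin (TCP) lies midway between the tips of the shut fingers; the grasp point (between the pads) lies 19 mm behind it; x points along the fingers, z is the direction in which the jaws open and shut, and the axes are right-handed (so a half turn about x gives the same grasp; the last joint's range is limited). The gripper opens to 88 mm and grips with 3 to 60 N. Pads are 20 mm wide; open, the fingers measure 115 mm over their backs; the gripper's body (75 mm by 178 mm) begins 61 mm behind the grasp point.
Start: joints at [1.007, 0.477, 0.022, 1.555, -0.011, 1.109, -0.083], TCP at [0.297, -0.606, 0.223] pointing down, gripper open.
Joint ranges: [-2.96, 2.96], [-0.34, 2.1], [-1.41, 1.46], [0.24, 2.44], [-1.37, 4.51], [0.17, 1.92], [-2.96, 2.96]. Speed limits (rad/s): [2.39, 2.39, 3.14, 3.14, 3.14, 3.14, 3.14].

### API

Orientations are given as a 3x3 rotation matrix whose columns are the frame's x, y, z axes.
In Python, from plant import env gives the robot as it stands. The module is installed in compiled form; this text tells all that it offers.
- The arm moves only by the tool play_rows, never from a script. Its argument "targets" is text: rows parted by semicolons, each of 7 numbers parted by spaces: the turn, a rotation vector about the tool's x, y, z in degrees, then the shift along the tool's x, y, z in cm, then the gripper's target within -1 to 1 (fully open at 1, half-way at 0, shut at -1). In form: ax ay az dx dy dz gripper; .... A call has 1 to 20 rows; each row shifts and turns the commanded pose from where the row before left it, along the tool's axes as they then stand; what a row does not reach is not made up. A row lasts 1/8 s, in which the tool goes at most 62.5 mm and 10.7 degrees, less where a joint would pass 70% of its speed; a pose out of reach is approached as far as the arm can. A call with a gripper value outside its range is refused whole. The fingers move at their own pace and stop on an object; "grip_force" is the grip in N (left out, the last holds). Time passes only in rows, so rows that do not move let the fingers close. It gives the time, the measured TCP pose, the force and the opening at its end, in the units of the state.
- env.get_state(): the state, without advancing time (a new reading comes with each control period).
- env.capture(name): name is "scene" or "top"; returns a dict with "image" (420x560x3 uint8, red, green, blue), "fovy" (degrees; the focal length in pixels is half the picture's height over the tangent of half this angle, whatever the lens; pixels are square), "cx", "cy" (the principal point, pixels), "rvec" (rotation vector, rad) and "tvec" (3), from world to camera coordinates, as OpenCV has them. Camera axes: x right, y down, z forward; pixel columns grow to the right and rows downward; lengths in m; the calibration is good to about 2 mm. A picture is of the moment at which its call begins. There is no depth.
- env.job_done(): hands the job in, once; it reports no verdict.
Trained networks look in a picture, given as the dict that the camera call returned (one of the last four; its "shot" number tells which), for a name from the list of things; names that differ only in an ending like _2 or _b are one class to them, and where a whole thing is asked for, a point or a joint stands for the part that bears it (a point fixed in the world has none). Each returns a list of dicts, best first, with "p" (0 to 1); they miss things now and then, are a little off and sometimes report something else, mostly with a low value. They report only what shows in the picture. A call takes as long as a camera call. They do not tell look-alikes from the thing itself.
- env.recognise(thing, picture): "bbox" ([left, top, width, height] in pixels, round what is visible of it).
The state is a dict: "clock": time; "q": joint angles; "joint_vel": joint speeds; "tau": joint torques, N m; "ee_pos": TCP position; "orientation": TCP orientation; "wrist_force": force on the tool from outside, world axes, zero at the start; "ft_torque": the same for the moment, N m; "grip_width": finger opening in m.
Only numpy, scipy, OpenCV 4.12 (cv2) and the standard library are available. Lean on these libraries where they do the work, as an engineer would, in place of code of your own. Each camera call takes 0.05 s, during which the arm holds its last target.

## Working session

There is one attempt and no reset: what is moved stays moved. The work goes in short steps, Python scripts to look and compute and a tool call to move; the robot and the scene stay as the last step left them, time stands still between calls to the robot, and variables do not carry over. Pictures are saved under pics/ and viewed, and the job is handed in when it is done.

Besides the shell and the picture viewer there is one more tool, called after ">>>" as a command line: name --argument value ..., lists and objects as JSON in quotes. play_rows: Moves the arm, as the interface text tells. Its arguments: {"type":"object","properties":{"targets":{"type":"string"},"grip_force":{"type":"number"}},"required":["targets"]}

```bash
mkdir -p pics
cat > h.py <<'E'
import numpy as np, cv2
from plant import env
def K(p):
    h=p["image"].shape[0]; f=h/2/np.tan(np.radians(p["fovy"])/2)
    return np.array([[f,0,p["cx"]],[0,f,p["cy"]],[0,0,1.]])
def ray(p,uv,z):
    R=cv2.Rodrigues(np.array(p["rvec"],float))[0]; t=np.array(p["tvec"],float)
    d=R.T@np.linalg.inv(K(p))@np.array([uv[0],uv[1],1.]); c=-R.T@t
    return c+d*(z-c[2])/d[2]
def proj(p,X):
    return cv2.projectPoints(np.array(X,float).reshape(-1,1,3),np.array(p["rvec"],float),np.array(p["tvec"],float),K(p),None)[0].reshape(-1,2)
def save(p,n,crop=None,s=1):
    im=p["image"][:,:,::-1]
    if crop: x,y,w,h=crop; im=im[y:y+h,x:x+w]
    cv2.imwrite("pics/"+n,cv2.resize(im,None,fx=s,fy=s,interpolation=cv2.INTER_CUBIC))
E
python3 - <<'E'
from h import *
import pickle
for n in("scene","top"):
    p=env.capture(n); save(p,n+"1.png"); pickle.dump(p,open(n+"1.pkl","wb"))
    print(n,p["fovy"],p["cx"],p["cy"],p["rvec"],p["tvec"],p["shot"])
    for t in("cover","grip","jig","loupe","tall_stack","short_stack"):
        print(t,[(np.round(r["bbox"]),round(r["p"],2)) for r in env.recognise(t,p)])
print(env.get_state())
E
```

```text
scene 51.01264595304096 284.47286107148733 211.03026998746014 [ 2.07143697  1.48033051 -0.51280388] [-0.26488755 -0.34534141  1.21633792] 1
cover [(array([293., 188.,  74.,  64.]), 0.86), (array([372., 148.,  81.,  79.]), 0.71)]
grip [(array([367., 153.,  90.,  72.]), 0.83), (array([216., 124.,  98.,  67.]), 0.58), (array([291., 188.,  79.,  67.]), 0.56)]
jig [(array([112., 214.,  76.,  90.]), 0.9), (array([294., 187.,  73.,  61.]), 0.48)]
loupe [(array([222., 211.,  18.,  19.]), 0.75)]
tall_stack [(array([194., 306.,  51.,  65.]), 0.74)]
short_stack [(array([290., 284.,  51.,  53.]), 0.61)]
top 50.90708717068584 277.8857687629665 206.08580080320047 [ 2.20216832 -2.17884304  0.14787807] [0.05742201 0.55135406 0.85118987] 2
cover [(array([199., 282., 102.,  81.]), 0.91), (array([185., 169.,  63.,  71.]), 0.73), (array([ 50., 160., 113., 110.]), 0.66)]
grip [(array([ 48., 163., 118., 111.]), 0.97), (array([184., 171.,  61.,  69.]), 0.75), (array([199., 284., 104.,  78.]), 0.71)]
jig [(array([362., 172.,  72.,  94.]), 0.62)]
loupe [(array([303., 222.,  22.,  15.]), 0.75)]
tall_stack [(a
[... 193 characters left out ...]
1.10932537, -0.08307986]), 'joint_vel': array([ 0.00136105,  0.00063212, -0.00133777,  0.0023671 ,  0.00064048,
        0.00021138, -0.00136489]), 'tau': array([ 6.11461473e-04, -5.82569861e+01,  1.53273057e+00, -2.72884423e+01,
       -5.43770380e-02,  9.96614661e-03, -4.02477735e-05]), 'ee_pos': array([ 0.29718986, -0.60607593,  0.22268224]), 'orientation': array([[ 8.77998882e-05,  8.97892584e-01,  4.40214606e-01],
       [ 1.49322441e-05,  4.40214607e-01, -8.97892588e-01],
       [-9.99999996e-01,  8.54082608e-05,  2.52432421e-05]]), 'wrist_force': array([-0.30301557, -0.68449798, -0.34596835]), 'ft_torque': array([ 0.02756349, -0.02188171,  0.01814303]), 'grip_width': 0.087956416515603}
```

View pics/scene1.png

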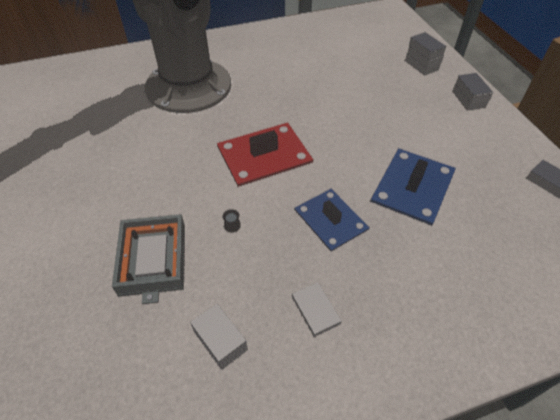

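View pics/top1.png

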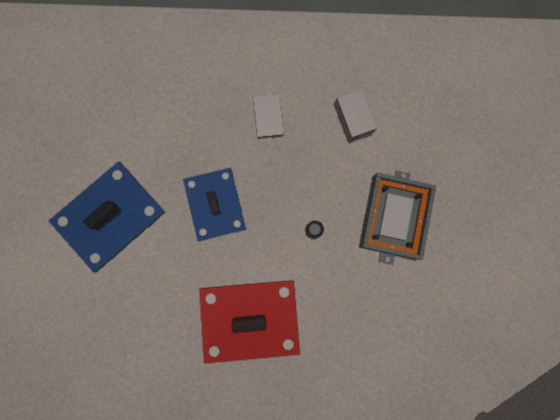

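Candidates for the cover in the top view: large blue (107,216), small blue (214,204) and red (249,323). In the scene view they are at (415,184), (331,219) and (264,153). The small blue one fits the description: it is not red and is the smaller of the two blues. Next I check it in a close crop and measure it.

Run:
```python
from h import *
import pickle
for n in("scene","top"):
    p=pickle.load(open(n+"1.pkl","rb")); im=p["image"].astype(int)
    m=((im[:,:,2]-im[:,:,0]>35)&(im[:,:,2]>60)).astype(np.uint8)
    c,_=cv2.findContours(m,cv2.RETR_EXTERNAL,cv2.CHAIN_APPROX_NONE)
    for k in c:
        if 800<cv2.contourArea(k):
            r=cv2.minAreaRect(k); b=cv2.approxPolyDP(cv2.convexHull(k),5,True).reshape(-1,2)
            print(n,r[0],cv2.contourArea(k),b.tolist())
            if len(b)==4:
                w=np.array([ray(p,u,.008)[:2] for u in b.astype(float)]); print(np.round(w,4).tolist(),w.mean(0),np.linalg.norm(w-np.roll(w,1,0),axis=1))
p=pickle.load(open("top1.pkl","rb"));save(p,"c1.png",(170,155,90,100),6);save(p,"j1.png",(345,160,105,115),5.2)
p=pickle.load(open("scene1.pkl","rb"));save(p,"c2.png",(285,180,95,75),6);save(p,"j2.png",(105,205,95,105),5.5)
```

```text
scene (331.4247741699219, 217.62835693359375) 1627.5 [[329, 190], [367, 227], [333, 248], [296, 208]]
[[0.4842, 0.2175], [0.6032, 0.2527], [0.6284, 0.1662], [0.5087, 0.1313]] [0.55611638 0.19192973] [0.08958392 0.1240824  0.09016458 0.12471975]
scene (413.08624267578125, 183.53448486328125) 3382.5 [[398, 150], [453, 168], [432, 221], [372, 198]]
[[0.4201, 0.422], [0.5141, 0.5136], [0.6329, 0.3878], [0.5357, 0.2971]] [0.5256781  0.40512009] [0.17016208 0.13123174 0.17298724 0.13297038]
scene (520.5, 28.5) 2763.5 [[559, 34], [540, 57], [485, 13], [484, 1], [559, 0]]
top (213.90167236328125, 203.92359924316406) 2962.5 [[230, 168], [244, 228], [198, 240], [184, 179]]
[[0.629, 0.1608], [0.5073, 0.1304], [0.4823, 0.2217], [0.605, 0.253]] [0.55588982 0.19144454] [0.09525545 0.12543484 0.09459787 0.12656246]
top (105.9424819946289, 215.8628387451172) 6182.0 [[119, 162], [163, 211], [93, 271], [49, 220]]
[[0.6377, 0.384], [0.5396, 0.2928], [0.4196, 0.4251], [0.519, 0.5157]] [0.52898051 0.40441456] [0.17724147 0.13390393 0.17859493 0.13445032]
```

View pics/c1.png

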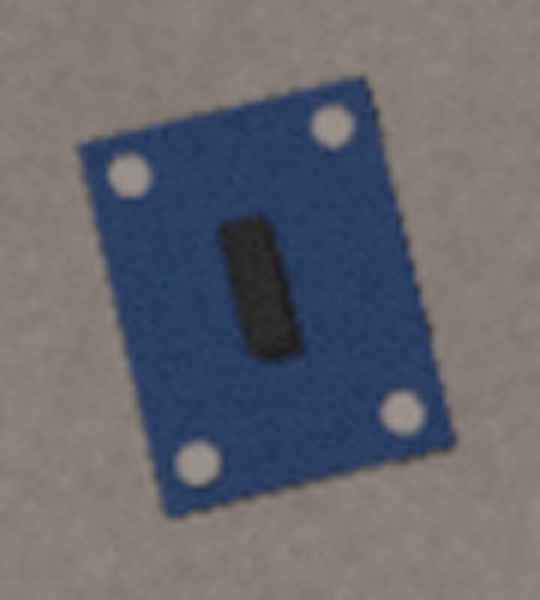

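View pics/j1.png

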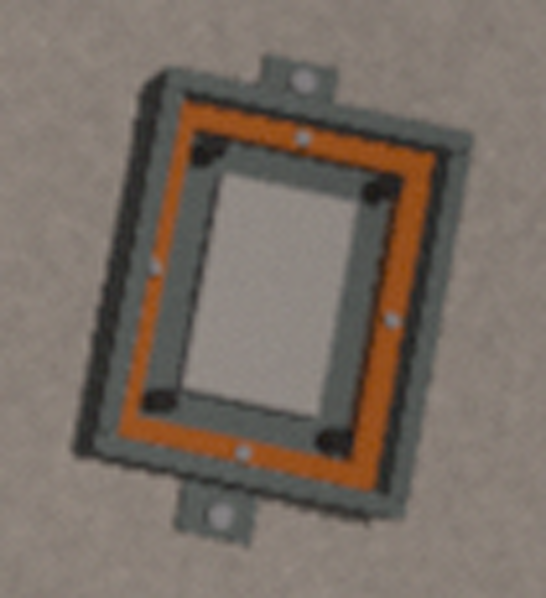

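View pics/j2.png

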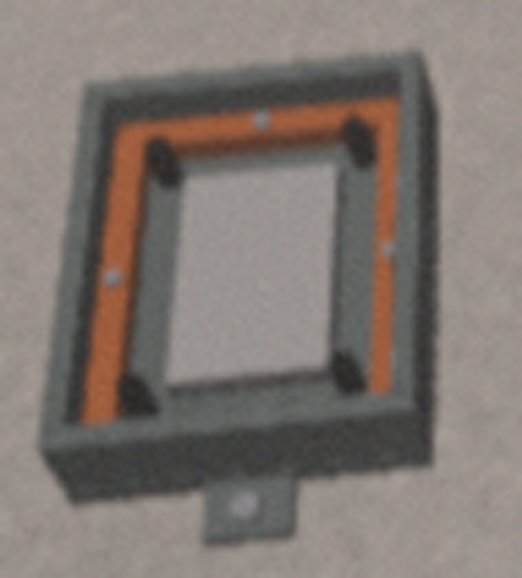

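View pics/c2.png

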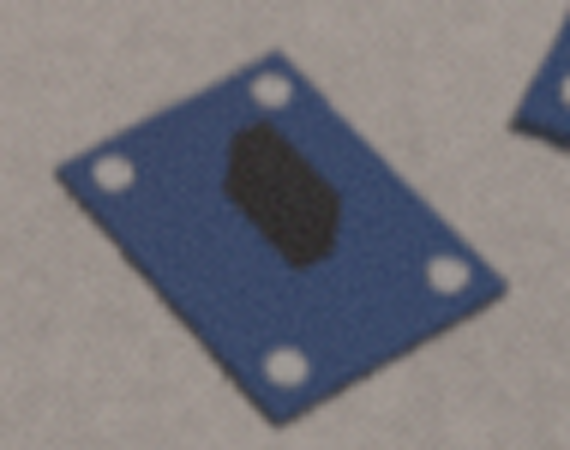

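```bash
cat > fit.py <<'E'
from h import *
import pickle
from scipy.optimize import least_squares
P={n:pickle.load(open(n+"1.pkl","rb")) for n in("scene","top")}
def un(pts,off,s): return (np.array(pts,float)+.5)/s-.5+np.array(off)
def tf(x,L,z):
    c,s=np.cos(x[2]),np.sin(x[2]); L=np.array(L,float)
    return np.c_[x[0]+c*L[:,0]-s*L[:,1],x[1]+s*L[:,0]+c*L[:,1],np.full(len(L),z)]
def fit(L,z,obs,x0):
    f=lambda x,ns:np.concatenate([(proj(P[n],tf(x,L,z))-obs[n]).ravel() for n in ns])
    for ns in(("scene",),("top",),("scene","top")):
        r=least_squares(f,x0,args=(ns,)); print(ns,np.round(r.x,4),"rms",np.sqrt(np.mean(r.fun**2)).round(2), np.degrees(r.x[2]).round(2))
    return r.x
d=[(.05,.035),(.05,-.035),(-.05,-.035),(-.05,.035)]
# plate +x dir ~ (0.97,0.25): world +x is up in top image
c=fit(d,.008,{"top":un([(131,176),(332,126),(403,413),(198,463)],(170,155),6),
 "scene":un([(448,274),(286,367),(113,173),(271,90)],(285,180),6)},[.556,.192,.25])
R=[(.0755,.0605),(.0755,-.0605),(-.0755,-.0605),(-.0755,.0605)]
j=fit(R,.04,{"top":un([(175,70),(471,132),(400,517),(100,455)],(345,160),5.2),
 "scene":un([(411,407),(45,447),(88,85),(417,55)],(105,205),5.5)},[.55,-.1,-.25])
for n in P:
    im=cv2.resize(P[n]["image"][:,:,::-1],None,fx=5,fy=5,interpolation=cv2.INTER_CUBIC)
    for x,z,L,sz in((j,.04,R,1),(j,.04,np.array(R)*[[.0675/.0755,.0525/.0605]],1),(j,0,R,1),(c,.008,[(.065,.05),(.065,-.05),(-.065,-.05),(-.065,.05)],1),(c,.04,[(.022,.008),(.022,-.008),(-.022,-.008),(-.022,.008)],1)):
        q=(proj(P[n],tf(x,L,z))+.5)*5
        cv2.polylines(im,[q.astype(int)],True,(0,255,0),1)
    q=(proj(P[n],tf(j,d,.032))+.5)*5
    for a in q: cv2.circle(im,tuple(a.astype(int)),4,(0,255,255),1)
    for k,x in(("c",c),("j",j)):
        u=(proj(P[n],[[x[0],x[1],.02]])[0]*5).astype(int); cv2.imwrite(f"pics/o_{n}_{k}.png",im[max(0,u[1]-290):u[1]+290,max(0,u[0]-290):u[0]+290])
E
python3 fit.py; cd pics; python3 -c "
import cv2,numpy as np
a=[cv2.resize(cv2.imread(f'o_{n}_{k}.png'),(390,390)) for n in('scene','top') for k in 'jc']
cv2.imwrite('ov.png',np.vstack([np.hstack(a[:2]),np.hstack(a[2:])])[:, :780][:780])
im=cv2.imread('ov.png');cv2.imwrite('ov.png',cv2.resize(im,(600,600)))
cv2.imwrite('ovj.png',np.hstack([a[0],a[2]]))"
```

```text
('scene',) [0.5544 0.1927 0.258 ] rms 0.07 14.78
('top',) [0.5559 0.1917 0.2561] rms 0.11 14.67
('scene', 'top') [0.5554 0.1921 0.2571] rms 0.29 14.73
('scene',) [ 0.5336 -0.1761 -0.1996] rms 0.82 -11.44
('top',) [ 0.5333 -0.1767 -0.2005] rms 0.96 -11.49
('scene', 'top') [ 0.5334 -0.1764 -0.1999] rms 0.9 -11.46
```

View pics/ovj.png

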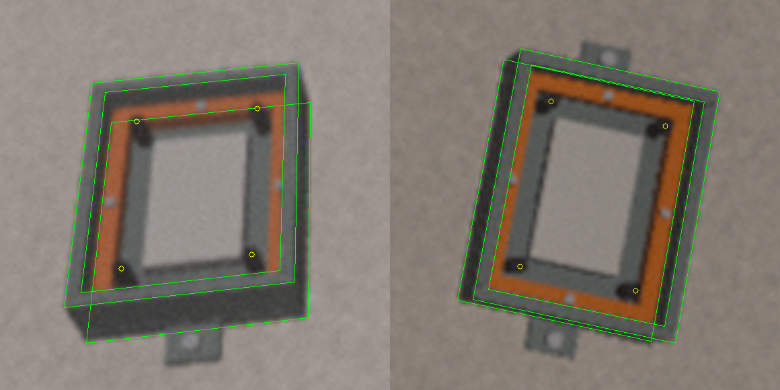

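View pics/ov.png

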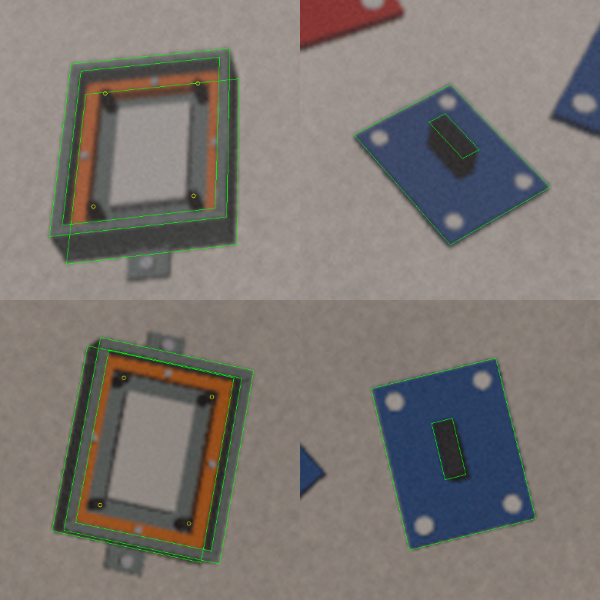

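```bash
cd pics; python3 -c "
import cv2,numpy as np
a=[cv2.resize(cv2.imread(f'o_{n}_j.png')[:, :],(600,600),interpolation=cv2.INTER_CUBIC) for n in('scene','top')]
for k in (0,1): print(a[k].shape); cv2.imwrite('ovj%d.png'%k,a[k])"
```

```text
(600, 600, 3)
(600, 600, 3)
```

View pics/ovj1.png

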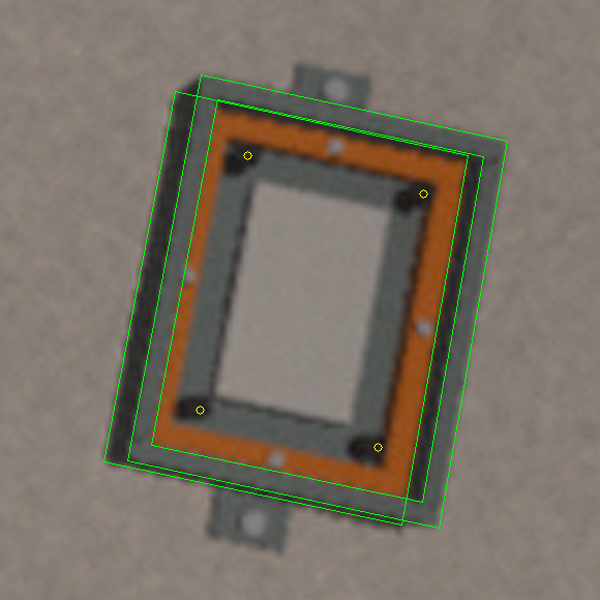

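View pics/ovj0.png

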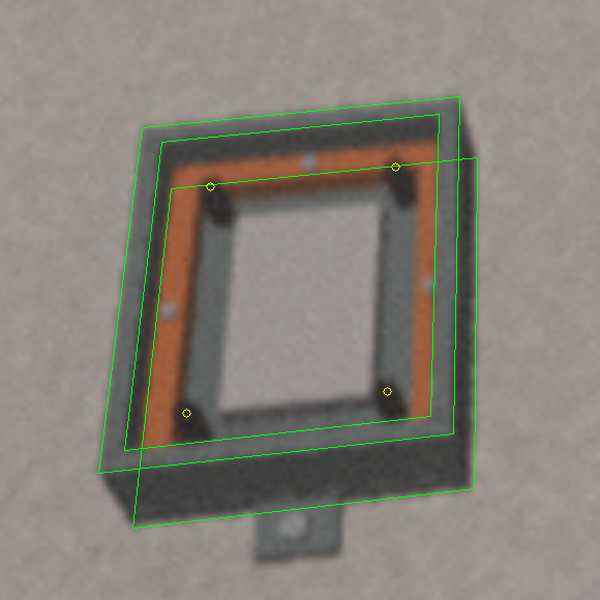

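```bash
cat >> h.py <<'E'
def delta(xyz,zang=None,sub=None):
    """shift in current tool axes (cm) to world xyz; rotation about tool x (deg) to bring tool z to zang (deg)"""
    s=env.get_state(); R=np.array(s["orientation"]); p=np.array(s["ee_pos"])
    t=R.T@(np.array(xyz)-p)*100
    a=np.degrees(np.arctan2(R[1,2],R[0,2]))
    print("t",round(s["clock"],2),"pos",p.round(4),"zang",a.round(2),"tilt",np.degrees(R[:2,0]).round(2),"F",np.array(s["wrist_force"]).round(2),"w",round(s["grip_width"],4))
    print("shift cm",t.round(2),"norm",np.linalg.norm(t).round(2),"turn about tool x", None if zang is None else round(-((zang-a+180)%360-180),2))
E
python3 -c "
from h import *
delta([.5554,.1921,.2227],14.73-90)"
```

```text
t 0.7 pos [ 0.2972 -0.6061  0.2227] zang -63.88 tilt [0.01 0.  ] F [-0.3  -0.68 -0.35] w 0.088
shift cm [  0.    58.32 -60.3 ] norm 83.89 turn about tool x 11.39
```

>>> play_rows --targets "0 0 0 0 3.64 -3.77 0;0 0 0 0 3.64 -3.77 0;0 0 0 0 3.64 -3.77 0;0 0 0 0 3.64 -3.77 0;0 0 0 0 3.64 -3.77 0;0 0 0 0 3.64 -3.77 0;0 0 0 0 3.64 -3.77 0;0 0 0 0 3.64 -3.77 0;0 0 0 0 3.64 -3.77 0;0 0 0 0 3.64 -3.77 0;0 0 0 0 3.64 -3.77 0;0 0 0 0 3.64 -3.77 0;0 0 0 0 3.64 -3.77 0;0 0 0 0 3.64 -3.77 0;0 0 0 0 3.64 -3.77 0;0 0 0 0 3.64 -3.77 0;5.7 0 0 0 0 0 0;5.7 0 0 0 0 0 0;0 0 0 0 0 0 0"

```text
clock: 3.08
ee_pos: [0.5546, 0.1919, 0.2227]
orientation: [[0.0, 0.967, 0.255], [-0.0, 0.255, -0.967], [-1.0, 0.0, 0.0]]
wrist_force: [0.2, 0.5, 0.3]
grip_width: 0.0438
```

```bash
python3 -c "
from h import *
delta([.5554,.1921,.10],14.73-90)"
```

```text
t 3.08 pos [0.5546 0.1919 0.2227] zang -75.23 tilt [ 0.01 -0.01] F [0.18 0.48 0.31] w 0.0438
shift cm [12.27  0.08  0.  ] norm 12.27 turn about tool x 0.04
```

>>> play_rows --targets "0 0 0 4 0.08 0 0;0 0 0 5 0 0 0;0 0 0 5 0 0 0;0 0 0 4 0 0 0;0 0 0 2 0 0 0;0 0 0 0.9 0 0 0;0 0 0 0 0 0 0"

```text
clock: 3.95
ee_pos: [0.5559, 0.1923, 0.0142]
orientation: [[0.001, 0.967, 0.254], [0.0, 0.254, -0.967], [-1.0, 0.001, -0.0]]
wrist_force: [0.9, -0.6, -0.2]
grip_width: 0.0438
```

```bash
python3 -c "
from h import *
delta([.5554,.1921,.013],14.73-90)
p=env.capture('scene');save(p,'g1.png',(270,130,130,130),4)
p=env.capture('top');save(p,'g2.png',(160,140,130,130),4)
"; cd pics; python3 -c "
import cv2,numpy as np
cv2.imwrite('g.png',cv2.resize(np.hstack([cv2.imread('g1.png'),cv2.imread('g2.png')]),(800,400)))"
```

```text
t 3.95 pos [0.5559 0.1923 0.0142] zang -75.27 tilt [0.05 0.02] F [ 0.87 -0.65 -0.23] w 0.0438
shift cm [ 0.12 -0.05  0.  ] norm 0.13 turn about tool x 0.0
```

View pics/g.png

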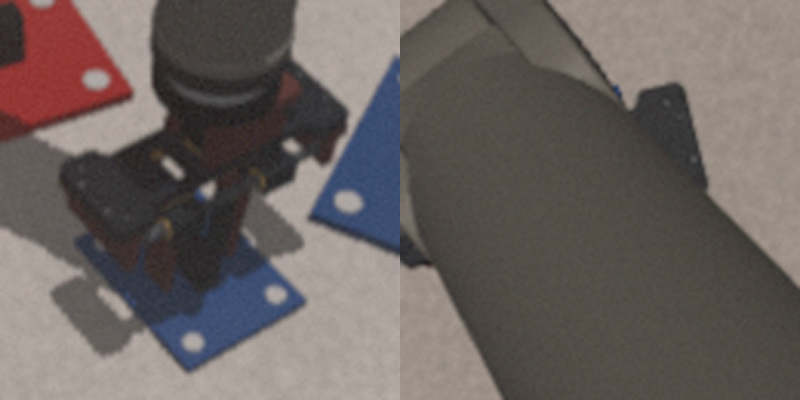

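The scene crop shows the fingers on either side of the bar, with the white dots at (193,342) and (276,295). In the top view the arm hides the plate. I now grip.

>>> play_rows --targets "0 0 0 0 0 0 -1;0 0 0 0 0 0 -1;0 0 0 0 0 0 -1;0 0 0 0 0 0 -1;0 0 0 0 0 0 -1" --grip_force 30

```text
clock: 4.68
ee_pos: [0.5555, 0.1921, 0.0139]
orientation: [[0.0, 0.967, 0.254], [-0.0, 0.254, -0.967], [-1.0, 0.0, 0.0]]
wrist_force: [-0.6, 0.1, 4.7]
grip_width: 0.0159
```

>>> play_rows --targets "0 0 0 -0.7 0 0 -1;0 0 0 -2 0 0 -1;0 0 0 -4 0 0 -1;0 0 0 -3 0 0 -1;0 0 0 0 0 0 -1"

```text
clock: 5.3
ee_pos: [0.5572, 0.193, 0.1138]
orientation: [[0.006, 0.967, 0.254], [0.002, 0.254, -0.967], [-1.0, 0.006, -0.001]]
wrist_force: [-0.5, -0.0, -2.9]
grip_width: 0.0157
```

```bash
python3 -c "
from h import *
delta([.5334,-.1764,.10],-101.46)
p=env.capture('scene');save(p,'g3.png',(250,110,150,150),4)
"
```

```text
t 5.3 pos [0.5572 0.193  0.1138] zang -75.29 tilt [0.32 0.12] F [-0.47 -0.01 -2.92] w 0.0157
shift cm [  1.29 -11.69  35.12] norm 37.04 turn about tool x 26.17
```

View pics/g3.png

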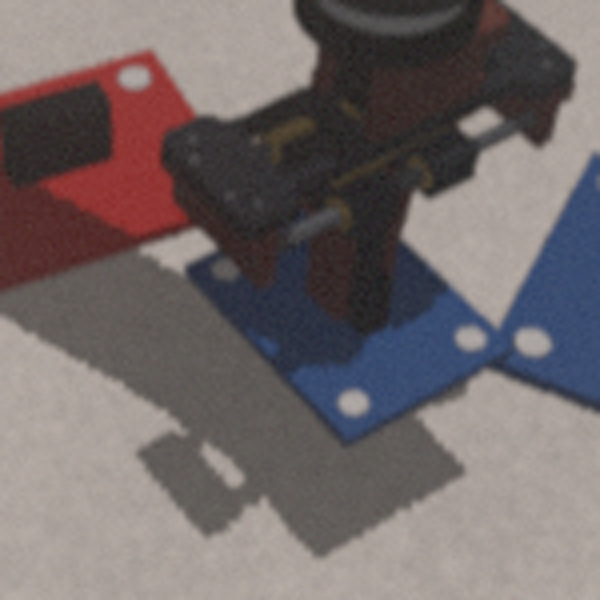

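>>> play_rows --targets "5 0 0 0 0 0 -1;8 0 0 0 0 0 -1;8 0 0 0 0 0 -1;5.2 0 0 0 0 0 -1;0 0 0 0 0 0 -1"

```text
clock: 5.98
ee_pos: [0.5543, 0.1916, 0.1091]
orientation: [[-0.003, 0.98, -0.198], [-0.001, -0.198, -0.98], [-1.0, -0.002, 0.002]]
wrist_force: [-0.8, 0.7, -1.6]
grip_width: 0.0156
```

```bash
python3 -c "
from h import *
delta([.5334,-.1764,.114],-101.46)
"
```

```text
t 5.97 pos [0.5543 0.1916 0.1091] zang -101.42 tilt [-0.14 -0.08] F [-0.8   0.74 -1.63] w 0.0156
shift cm [-0.43  5.24 36.49] norm 36.86 turn about tool x 0.04
```

>>> play_rows --targets "0 0 0 0 0.3 2 -1;0 0 0 0 0.6 4 -1;0 0 0 0 0.6 4.5 -1;0 0 0 0 0.7 4.5 -1;0 0 0 0 0.7 4.5 -1;0 0 0 0 0.7 4.5 -1;0 0 0 0 0.6 4.5 -1;0 0 0 0 0.6 4 -1;0 0 0 0 0.3 2.5 -1;0 0 0 0 0.1 1.5 -1;0 0 0 0 0 0 -1;0 0 0 0 0 0 -1;0 0 0 0 0 0 -1"

```text
clock: 7.6
ee_pos: [0.5339, -0.1745, 0.1107]
orientation: [[0.0, 0.98, -0.197], [0.001, -0.197, -0.98], [-1.0, 0.0, -0.001]]
wrist_force: [-0.1, 0.1, -2.5]
grip_width: 0.0157
```

```bash
python3 -c "
from h import *
import pickle
delta([.5334,-.1764,.08],-101.46)
p=env.capture('scene');save(p,'h1.png',(60,130,170,170),3.5);pickle.dump(p,open('h1.pkl','wb'))
p=env.capture('top');save(p,'h2.png',(310,110,170,170),3.5)
"
```

```text
t 7.6 pos [ 0.5339 -0.1745  0.1107] zang -101.35 tilt [0.01 0.03] F [-0.05  0.06 -2.52] w 0.0157
shift cm [ 3.07 -0.01  0.2 ] norm 3.08 turn about tool x 0.11
```

View pics/h1.png

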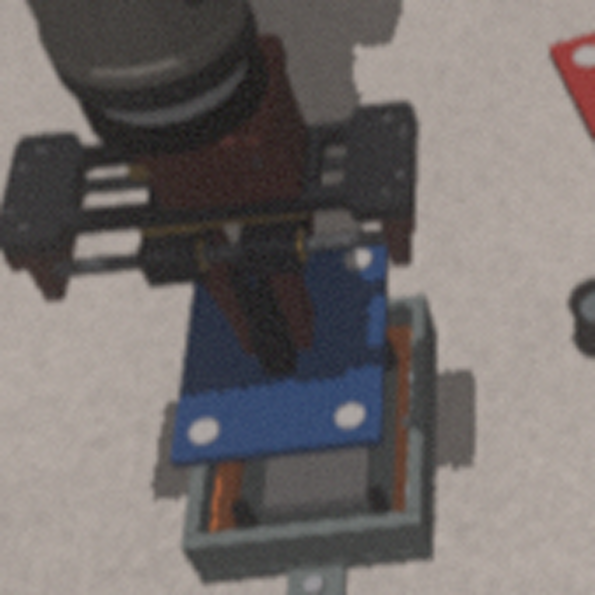

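View pics/h2.png

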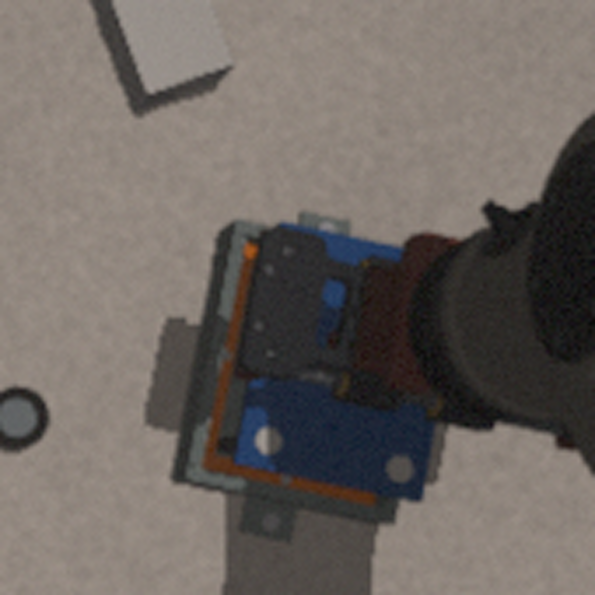

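>>> play_rows --targets "0.1 0 0 1 0 0.2 -1;0 0 0 2 0 0 -1;0 0 0 1.5 0 0 -1;0 0 0 0.6 0 0 -1;0 0 0 0 0 0 -1;0 0 0 0 0 0 -1"

```text
clock: 8.45
ee_pos: [0.5337, -0.178, 0.0602]
orientation: [[0.001, 0.98, -0.201], [-0.0, -0.201, -0.98], [-1.0, 0.001, 0.0]]
wrist_force: [0.0, -0.5, -4.3]
grip_width: 0.0156
```

```bash
python3 -c "
from h import *
import pickle
delta([.5334,-.1764,.06],-101.46)
p=env.capture('scene');save(p,'k1.png',(100,190,100,120),5);pickle.dump(p,open('k1.pkl','wb'))
p=env.capture('top');save(p,'k2.png',(345,160,105,115),5.2);pickle.dump(p,open('k2.pkl','wb'))
"
```

```text
t 8.45 pos [ 0.5337 -0.178   0.0602] zang -101.59 tilt [ 0.06 -0.01] F [ 0.04 -0.54 -4.32] w 0.0156
shift cm [ 0.02 -0.07 -0.15] norm 0.17 turn about tool x -0.13
```

View pics/k1.png

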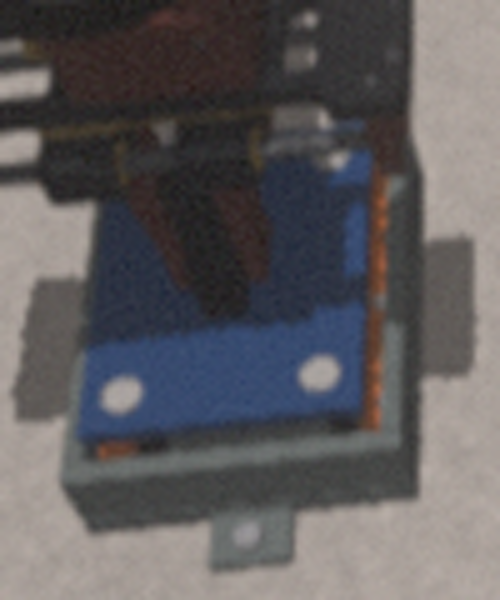

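View pics/k2.png

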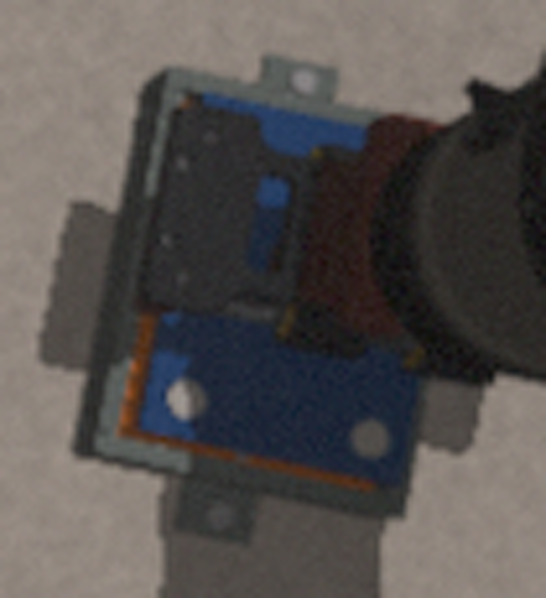

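```bash
cat > fit2.py <<'E'
from h import *
import pickle
from scipy.optimize import least_squares
def tf(x,L,z):
    c,s=np.cos(x[2]),np.sin(x[2]); L=np.array(L,float)
    return np.c_[x[0]+c*L[:,0]-s*L[:,1],x[1]+s*L[:,0]+c*L[:,1],np.full(len(L),z)]
def un(pts,off,s): return (np.array(pts,float)+.5)/s-.5+np.array(off)
z=.0543
for nm,L,o in(("k1",[(.05,-.035),(.05,.035)],un([(122,395),(320,374)],(100,190),5)),("k2",[(-.05,.035),(-.05,-.035)],un([(186,399),(370,438)],(345,160),5.2))):
    p=pickle.load(open(nm+".pkl","rb"))
    f=lambda x:np.r_[(proj(p,tf(x,L,z))-o).ravel(),(x[2]+.2)*100]
    r=least_squares(f,[.53,-.17,-.2]);print(nm,r.x.round(4),np.degrees(r.x[2]).round(2),r.fun.round(2))
E
python3 fit2.py
```

```text
k1 [ 0.5332 -0.1781 -0.2002] -11.47 [ 0.03  0.05 -0.03 -0.05 -0.02]
k2 [ 0.534  -0.1778 -0.1999] -11.45 [ 0.03 -0.04 -0.03  0.04  0.01]
```

>>> play_rows --targets "0 0 0 0 -0.03 -0.16 -1;0 0 0 0 0 0 -1;0 0 0 0 0 0 -1"

```text
clock: 8.93
ee_pos: [0.5333, -0.1763, 0.0598]
orientation: [[0.0, 0.98, -0.201], [-0.0, -0.201, -0.98], [-1.0, 0.0, 0.0]]
wrist_force: [-0.3, 0.2, -2.6]
grip_width: 0.0162
```

```bash
python3 -c "
from h import *
delta([.5334,-.1764,.048],-101.46)
"
```

```text
t 8.93 pos [ 0.5333 -0.1763  0.0598] zang -101.58 tilt [ 0.01 -0.  ] F [-0.29  0.21 -2.57] w 0.0162
shift cm [1.18 0.01 0.01] norm 1.18 turn about tool x -0.12
```

>>> play_rows --targets "-0.1 0 0 0.3 0 0 -1;0 0 0 0.4 0 0 -1;0 0 0 0.2 0 0 -1;0 0 0 0 0 0 -1;0 0 0 0 0 0 -1"

```text
clock: 9.55
ee_pos: [0.5333, -0.1763, 0.0507]
orientation: [[0.0, 0.98, -0.199], [-0.0, -0.199, -0.98], [-1.0, 0.0, -0.0]]
wrist_force: [0.4, -0.2, -3.7]
grip_width: 0.0158
```

>>> play_rows --targets "0 0 0 0.1 0 0 -1;0 0 0 0.1 0 0 -1;0 0 0 0.1 0 0 -1;0 0 0 0 0 0 -1"

```text
clock: 10.05
ee_pos: [0.5332, -0.1763, 0.0476]
orientation: [[-0.0, 0.98, -0.199], [0.0, -0.199, -0.98], [-1.0, -0.0, -0.0]]
wrist_force: [-0.1, 0.8, -2.7]
grip_width: 0.0158
```

>>> play_rows --targets "0 0 0 0.05 0 0 -1;0 0 0 0.05 0 0 -1;0 0 0 0 0 0 -1"

```text
clock: 10.42
ee_pos: [0.5333, -0.1763, 0.0467]
orientation: [[0.0, 0.98, -0.199], [-0.0, -0.199, -0.98], [-1.0, 0.0, 0.0]]
wrist_force: [0.5, 0.9, -3.2]
grip_width: 0.0158
```

>>> play_rows --targets "0 0 0 0.05 0 0 -1;0 0 0 0 0 0 -1;0 0 0 0 0 0 -1"

```text
clock: 10.8
ee_pos: [0.5333, -0.1762, 0.0464]
orientation: [[0.0, 0.98, -0.199], [-0.0, -0.199, -0.98], [-1.0, 0.0, 0.0]]
wrist_force: [-1.7, 1.4, 3.3]
grip_width: 0.0159
```

>>> play_rows --targets "0 0 0 0.05 0 0 -1;0 0 0 0 0 0 -1"

```text
clock: 11.05
ee_pos: [0.5332, -0.1762, 0.0461]
orientation: [[-0.0, 0.98, -0.199], [-0.0, -0.199, -0.98], [-1.0, -0.0, 0.0]]
wrist_force: [-3.3, 1.7, 6.3]
grip_width: 0.0156
```

>>> play_rows --targets "0 0 0 0 0 0 0;0 0 0 0 0 0 0;0 0 0 0 0 0 0;0 0 0 -2 0 0 0;0 0 0 -4 0 0 0;0 0 0 -3 0 0 0;0 0 0 0 0 0 -1;0 0 0 0 0 0 -1;0 0 0 0 0 0 -1"

```text
clock: 12.18
ee_pos: [0.5324, -0.1761, 0.1344]
orientation: [[-0.002, 0.98, -0.199], [0.001, -0.199, -0.98], [-1.0, -0.002, -0.0]]
wrist_force: [0.5, -0.2, -1.6]
grip_width: 0.0172
```

```bash
python3 -c "
from h import *
import pickle
delta([.5334,-.1764,.06],-101.46)
p=env.capture('scene');save(p,'m1.png',(100,190,100,120),5);pickle.dump(p,open('m1.pkl','wb'))
p=env.capture('top');save(p,'m2.png',(345,160,105,115),5.2);pickle.dump(p,open('m2.pkl','wb'))
"
```

```text
t 12.18 pos [ 0.5324 -0.1761  0.1344] zang -101.48 tilt [-0.13  0.03] F [ 0.46 -0.19 -1.56] w 0.0172
shift cm [7.43 0.12 0.01] norm 7.44 turn about tool x -0.02
```

View pics/m1.png

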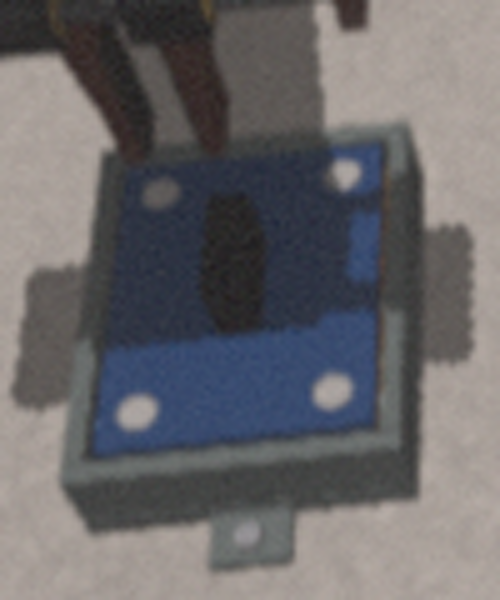

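View pics/m2.png

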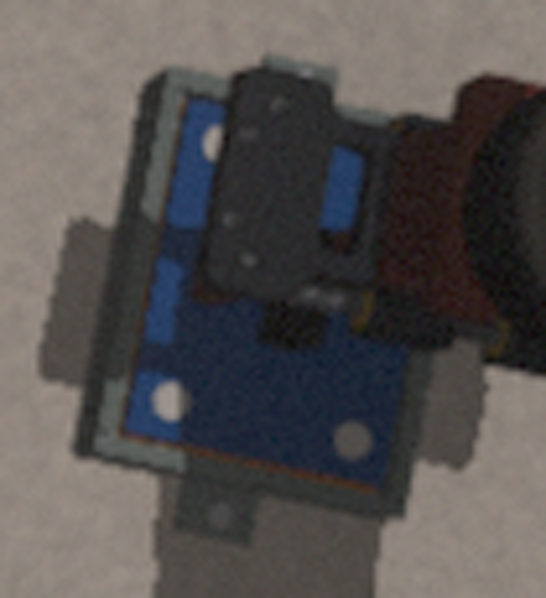

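>>> play_rows --targets "0 0 0 0 2.5 -1.7 -1;0 0 0 0 2.6 -1.8 -1;0 0 0 3 0 0 -1;0 0 0 3 0 0 -1;0 0 0 2 0 0 -1;0 0 0 0.7 0 0 -1;0 0 0 0 0 0 -1;0 0 0 0 0 0 -1"

```text
clock: 13.28
ee_pos: [0.591, -0.1524, 0.0497]
orientation: [[0.002, 0.98, -0.199], [-0.0, -0.199, -0.98], [-1.0, 0.002, 0.0]]
wrist_force: [0.9, -0.2, -0.3]
grip_width: 0.0005
```

```bash
python3 -c "
from h import *
delta([.5893,-.1520,.04],-101.46)
"
```

```text
t 13.28 pos [ 0.591  -0.1524  0.0497] zang -101.49 tilt [ 0.1  -0.02] F [ 0.87 -0.18 -0.27] w 0.0005
shift cm [ 0.97 -0.18 -0.  ] norm 0.99 turn about tool x -0.03
```

>>> play_rows --targets "0 0 0 0.4 -0.1 0 -1;0 0 0 0.4 0 0 -1;0 0 0 0 0 0 -1;0 0 0 0.1 0 0 -1;0 0 0 0.1 0 0 -1;0 0 0 0 0 0 -1"

```text
clock: 14.02
ee_pos: [0.5896, -0.152, 0.0398]
orientation: [[0.001, 0.98, -0.199], [-0.0, -0.199, -0.98], [-1.0, 0.001, 0.0]]
wrist_force: [-2.9, 1.3, 10.5]
grip_width: 0.0004
```

>>> play_rows --targets "0 0 0 0.1 0 0 -1;0 0 0 0 0 0 -1"

```text
clock: 14.28
ee_pos: [0.5897, -0.1519, 0.039]
orientation: [[0.001, 0.98, -0.199], [-0.0, -0.199, -0.98], [-1.0, 0.001, 0.0]]
wrist_force: [-3.0, 1.5, 11.5]
grip_width: 0.0006
```

>>> play_rows --targets "0 0 0 0.1 0 0 -1;0 0 0 0.1 0 0 -1;0 0 0 0 0 0 -1"

```text
clock: 14.65
ee_pos: [0.59, -0.1517, 0.0373]
orientation: [[0.001, 0.98, -0.199], [-0.0, -0.199, -0.98], [-1.0, 0.001, -0.0]]
wrist_force: [-2.5, 0.5, 14.1]
grip_width: 0.0009
```

>>> play_rows --targets "0 0 0 0.1 0 0 -1;0 0 0 0 0 0 -1"

```text
clock: 14.9
ee_pos: [0.5901, -0.1516, 0.0363]
orientation: [[0.002, 0.98, -0.199], [-0.0, -0.199, -0.98], [-1.0, 0.002, -0.0]]
wrist_force: [-2.8, 2.0, 12.5]
grip_width: 0.0009
```

>>> play_rows --targets "0 0 0 -2 0 0 -1;0 0 0 0 -0.05 3.5 -1;0 0 0 0 0 3.5 -1;0 0 0 0 0 0 -1;0 0 0 1 0 0 -1;0 0 0 0.3 0 0 -1;0 0 0 0 0 0 -1"

```text
clock: 15.78
ee_pos: [0.5749, -0.2189, 0.0413]
orientation: [[-0.001, 0.98, -0.197], [0.001, -0.197, -0.98], [-1.0, -0.001, -0.001]]
wrist_force: [-0.1, 0.3, -0.2]
grip_width: 0.0008
```

```bash
python3 -c "
from h import *
delta([.5753,-.2206,.04],-101.46)
"
```

```text
t 15.78 pos [ 0.5749 -0.2189  0.0413] zang -101.37 tilt [-0.04  0.05] F [-0.05  0.33 -0.18] w 0.0008
shift cm [0.13 0.07 0.16] norm 0.21 turn about tool x 0.09
```

>>> play_rows --targets "0 0 0 0.1 0 0.05 -1;0 0 0 0.1 0 0 -1;0 0 0 0.1 0 0 -1;0 0 0 0 0 0 -1"

```text
clock: 16.27
ee_pos: [0.5752, -0.2198, 0.0397]
orientation: [[0.001, 0.98, -0.198], [0.001, -0.198, -0.98], [-1.0, 0.0, -0.001]]
wrist_force: [-2.5, 2.7, 9.5]
grip_width: 0.0004
```

>>> play_rows --targets "0 0 0 0.1 0 0 -1;0 0 0 0.1 0 0 -1;0 0 0 0 0 0 -1"

```text
clock: 16.65
ee_pos: [0.5753, -0.2198, 0.0378]
orientation: [[0.001, 0.98, -0.198], [0.001, -0.198, -0.98], [-1.0, 0.001, -0.001]]
wrist_force: [-3.1, 2.5, 10.3]
grip_width: 0.0004
```

>>> play_rows --targets "0 0 0 0.1 0 0 -1;0 0 0 0.1 0 0 -1;0 0 0 0 0 0 -1"

```text
clock: 17.02
ee_pos: [0.5755, -0.2199, 0.036]
orientation: [[0.001, 0.98, -0.198], [0.001, -0.198, -0.98], [-1.0, 0.001, -0.001]]
wrist_force: [-2.1, 3.1, 10.8]
grip_width: 0.0003
```

>>> play_rows --targets "0 0 0 -2.5 0 0 -1;0 0 0 0 -5 0 -1;0 0 0 0 -5 0 -1;0 0 0 0 0 0 -1;0 0 0 0 0 0 -1;0 0 0 1.2 0 0 -1;0 0 0 0 0 0 -1"

```text
clock: 17.9
ee_pos: [0.4768, -0.2008, 0.0464]
orientation: [[-0.001, 0.98, -0.199], [0.001, -0.199, -0.98], [-1.0, -0.002, -0.0]]
wrist_force: [0.2, -0.2, 0.1]
grip_width: 0.0006
```

```bash
python3 -c "
from h import *
delta([.4773,-.2006,.04],-101.46)
"
```

```text
t 17.9 pos [ 0.4768 -0.2008  0.0464] zang -101.46 tilt [-0.08  0.04] F [ 0.18 -0.24  0.08] w 0.0006
shift cm [ 0.64  0.05 -0.03] norm 0.65 turn about tool x -0.0
```

>>> play_rows --targets "0 0 0 0.15 0 0 -1;0 0 0 0.15 0 0 -1;0 0 0 0.15 0 0 -1;0 0 0 0.15 0 0 -1;0 0 0 0 0 0 -1"

```text
clock: 18.52
ee_pos: [0.4766, -0.201, 0.0416]
orientation: [[-0.0, 0.98, -0.199], [0.0, -0.199, -0.98], [-1.0, -0.0, -0.0]]
wrist_force: [-0.8, 0.2, -0.1]
grip_width: 0.0005
```

>>> play_rows --targets "0 0 0 0.1 0 0 -1;0 0 0 0.1 0 0 -1;0 0 0 0 0 0 -1"

```text
clock: 18.9
ee_pos: [0.4768, -0.2011, 0.0398]
orientation: [[0.0, 0.98, -0.199], [-0.0, -0.199, -0.98], [-1.0, 0.0, 0.0]]
wrist_force: [-0.2, 0.2, 1.6]
grip_width: 0.0006
```

>>> play_rows --targets "0 0 0 0.1 0 0 -1;0 0 0 0.1 0 0 -1;0 0 0 0 0 0 -1"

```text
clock: 19.27
ee_pos: [0.4767, -0.2012, 0.0384]
orientation: [[-0.0, 0.98, -0.199], [-0.0, -0.199, -0.98], [-1.0, 0.0, 0.0]]
wrist_force: [-2.1, -0.0, 10.3]
grip_width: 0.0003
```

>>> play_rows --targets "0 0 0 0.1 0 0 -1;0 0 0 0.1 0 0 -1;0 0 0 0 0 0 -1"

```text
clock: 19.65
ee_pos: [0.4766, -0.2013, 0.0365]
orientation: [[-0.0, 0.98, -0.199], [-0.001, -0.199, -0.98], [-1.0, -0.0, 0.001]]
wrist_force: [-3.2, 0.6, 11.4]
grip_width: -0.0001
```

>>> play_rows --targets "0 0 0 0.1 0 0 -1;0 0 0 0 0 0 -1;0 0 0 -2.5 0 0 -1;0 0 0 0 0.05 -3.5 -1;0 0 0 0 0 -3.5 -1;0 0 0 0 0 0 -1;0 0 0 0 0 0 -1;0 0 0 1.4 0 0 -1;0 0 0 0 0 0 -1"

```text
clock: 20.78
ee_pos: [0.4898, -0.1333, 0.0442]
orientation: [[-0.003, 0.98, -0.201], [0.0, -0.201, -0.98], [-1.0, -0.003, 0.0]]
wrist_force: [0.4, -0.3, 0.1]
grip_width: 0.0004
```

```bash
python3 -c "
from h import *
delta([.4913,-.1320,.04],-101.46)
"
```

```text
t 20.77 pos [ 0.4898 -0.1333  0.0442] zang -101.57 tilt [-0.16  0.01] F [ 0.41 -0.32  0.09] w 0.0004
shift cm [ 0.42  0.13 -0.16] norm 0.47 turn about tool x -0.11
```

>>> play_rows --targets "0 0 0 0.15 0.05 -0.1 -1;0 0 0 0.15 0 0 -1;0 0 0 0.15 0 0 -1;0 0 0 0 0 0 -1"

```text
clock: 21.28
ee_pos: [0.4918, -0.1316, 0.0411]
orientation: [[-0.0, 0.98, -0.199], [0.0, -0.199, -0.98], [-1.0, -0.0, -0.0]]
wrist_force: [0.8, 0.5, 0.2]
grip_width: 0.0005
```

>>> play_rows --targets "0 0 0 0.1 0 0 -1;0 0 0 0.1 0 0 -1;0 0 0 0 0 0 -1"

```text
clock: 21.65
ee_pos: [0.492, -0.1317, 0.0398]
orientation: [[0.0, 0.98, -0.199], [-0.0, -0.199, -0.98], [-1.0, 0.0, 0.0]]
wrist_force: [-1.4, 0.5, 6.8]
grip_width: 0.0004
```

>>> play_rows --targets "0 0 0 0.1 0 0 -1;0 0 0 0.1 0 0 -1;0 0 0 0 0 0 -1"

```text
clock: 22.02
ee_pos: [0.4919, -0.1316, 0.0379]
orientation: [[0.0, 0.98, -0.199], [-0.0, -0.199, -0.98], [-1.0, 0.0, 0.0]]
wrist_force: [-2.4, 0.6, 8.4]
grip_width: 0.0006
```

>>> play_rows --targets "0 0 0 0.1 0 0 -1;0 0 0 0.1 0 0 -1;0 0 0 0 0 0 -1"

```text
clock: 22.4
ee_pos: [0.4918, -0.1315, 0.0359]
orientation: [[0.0, 0.98, -0.199], [-0.0, -0.199, -0.98], [-1.0, 0.0, 0.0]]
wrist_force: [-3.0, 1.2, 8.9]
grip_width: 0.0004
```

>>> play_rows --targets "0 0 0 0.1 0 0 -1;0 0 0 0 0 0 -1"

```text
clock: 22.65
ee_pos: [0.4918, -0.1314, 0.035]
orientation: [[-0.0, 0.98, -0.199], [-0.0, -0.199, -0.98], [-1.0, -0.0, 0.0]]
wrist_force: [-3.6, 1.5, 11.9]
grip_width: 0.0007
```

>>> play_rows --targets "0 0 0 0.1 0 0 -1;0 0 0 0 0 0 -1"

```text
clock: 22.9
ee_pos: [0.4917, -0.1313, 0.0341]
orientation: [[-0.0, 0.98, -0.199], [-0.0, -0.199, -0.98], [-1.0, -0.0, 0.0]]
wrist_force: [-4.0, 0.8, 12.2]
grip_width: 0.0004
```

>>> play_rows --targets "0 0 0 -2.5 0 0 -1;0 0 0 0 5 0.05 -1;0 0 0 0 4.9 0 -1;0 0 0 0 0 0 -1;0 0 0 0 0 0 -1;0 0 0 1.4 0 0 -1;0 0 0 0.3 0 0 -1;0 0 0 0 0 0 -1"

```text
clock: 23.9
ee_pos: [0.5879, -0.1517, 0.0406]
orientation: [[-0.001, 0.98, -0.199], [0.0, -0.199, -0.98], [-1.0, -0.001, 0.0]]
wrist_force: [0.0, -0.2, -0.4]
grip_width: 0.0003
```

>>> play_rows --targets "0 0 0 0.15 0 0 -1;0 0 0 0.15 0 0 -1;0 0 0 0 0 0 -1"

```text
clock: 24.28
ee_pos: [0.5887, -0.1519, 0.0381]
orientation: [[-0.0, 0.98, -0.199], [-0.0, -0.199, -0.98], [-1.0, -0.0, 0.0]]
wrist_force: [1.0, 0.1, -1.1]
grip_width: 0.0003
```

>>> play_rows --targets "0 0 0 0.1 0 0 -1;0 0 0 0.1 0 0 -1;0 0 0 0 0 0 -1"

```text
clock: 24.65
ee_pos: [0.5888, -0.1519, 0.0362]
orientation: [[0.0, 0.98, -0.199], [-0.0, -0.199, -0.98], [-1.0, 0.0, 0.0]]
wrist_force: [-0.3, 1.1, 0.2]
grip_width: 0.0005
```

>>> play_rows --targets "0 0 0 0.1 0 0 -1;0 0 0 0.1 0 0 -1;0 0 0 0 0 0 -1"

```text
clock: 25.02
ee_pos: [0.5889, -0.1518, 0.0351]
orientation: [[0.0, 0.98, -0.199], [-0.0, -0.199, -0.98], [-1.0, 0.0, 0.0]]
wrist_force: [-3.1, -0.0, 8.9]
grip_width: 0.0007
```

>>> play_rows --targets "0 0 0 0.1 0 0 -1;0 0 0 0 0 0 -1"

```text
clock: 25.28
ee_pos: [0.5889, -0.1517, 0.0343]
orientation: [[0.0, 0.98, -0.199], [-0.0, -0.199, -0.98], [-1.0, 0.0, 0.0]]
wrist_force: [-4.3, 1.0, 10.8]
grip_width: 0.0002
```

>>> play_rows --targets "0 0 0 0.1 0 0 -1;0 0 0 0 0 0 -1"

```text
clock: 25.52
ee_pos: [0.589, -0.1517, 0.0335]
orientation: [[0.001, 0.98, -0.199], [-0.0, -0.199, -0.98], [-1.0, 0.001, 0.0]]
wrist_force: [-3.4, 1.4, 11.6]
grip_width: 0.0
```

>>> play_rows --targets "0 0 0 0.05 0 0 -1;0 0 0 0.05 0 0 -1;0 0 0 0 0 0 -1"

```text
clock: 25.9
ee_pos: [0.5891, -0.1516, 0.0327]
orientation: [[0.001, 0.98, -0.199], [-0.0, -0.199, -0.98], [-1.0, 0.001, -0.0]]
wrist_force: [-3.3, 1.5, 14.0]
grip_width: 0.0002
```

>>> play_rows --targets "0 0 0 0.05 0 0 -1;0 0 0 0 0 0 -1"

```text
clock: 26.15
ee_pos: [0.5892, -0.1515, 0.0322]
orientation: [[0.001, 0.98, -0.199], [-0.0, -0.199, -0.98], [-1.0, 0.001, -0.0]]
wrist_force: [-3.5, 2.1, 13.6]
grip_width: 0.0006
```

>>> play_rows --targets "0 0 0 0.05 0 0 -1;0 0 0 0 0 0 -1"

```text
clock: 26.4
ee_pos: [0.5893, -0.1515, 0.0318]
orientation: [[0.001, 0.98, -0.199], [0.0, -0.199, -0.98], [-1.0, 0.001, -0.0]]
wrist_force: [-4.0, 2.2, 13.4]
grip_width: 0.0007
```

>>> play_rows --targets "0 0 0 0.05 0 0 -1;0 0 0 0 0 0 -1"

```text
clock: 26.65
ee_pos: [0.5893, -0.1515, 0.0316]
orientation: [[0.001, 0.98, -0.199], [-0.0, -0.199, -0.98], [-1.0, 0.001, -0.0]]
wrist_force: [-4.5, 1.3, 15.8]
grip_width: 0.0005
```

>>> play_rows --targets "0 0 0 0.05 0 0 -1;0 0 0 0 0 0 -1"

```text
clock: 26.9
ee_pos: [0.5893, -0.1515, 0.0315]
orientation: [[0.001, 0.98, -0.199], [-0.0, -0.199, -0.98], [-1.0, 0.001, -0.0]]
wrist_force: [-5.9, 1.9, 19.6]
grip_width: 0.0004
```

>>> play_rows --targets "0 0 0 0.05 0 0 -1;0 0 0 0 0 0 -1"

```text
clock: 27.15
ee_pos: [0.5894, -0.1515, 0.0315]
orientation: [[0.001, 0.98, -0.199], [-0.0, -0.199, -0.98], [-1.0, 0.001, 0.0]]
wrist_force: [-7.2, 2.7, 22.6]
grip_width: 0.0007
```

>>> play_rows --targets "0 0 0 -2.6 0 0 -1;0 0 0 0 -0.05 3.5 -1;0 0 0 0 0 3.5 -1;0 0 0 0 0 0 -1;0 0 0 1.2 0 0 -1;0 0 0 0.5 0 0 -1;0 0 0 0.3 0 0 -1;0 0 0 0 0 0 -1"

```text
clock: 28.15
ee_pos: [0.5743, -0.2185, 0.0345]
orientation: [[-0.001, 0.98, -0.197], [0.001, -0.197, -0.98], [-1.0, -0.001, -0.001]]
wrist_force: [-2.2, 1.7, 3.9]
grip_width: 0.0005
```

>>> play_rows --targets "0 0 0 0.1 0 0.05 -1;0 0 0 0.1 0 0 -1;0 0 0 0.1 0 0 -1;0 0 0 0 0 0 -1"

```text
clock: 28.65
ee_pos: [0.5745, -0.2186, 0.0324]
orientation: [[-0.0, 0.98, -0.197], [0.001, -0.197, -0.98], [-1.0, -0.001, -0.001]]
wrist_force: [-4.1, 3.8, 11.5]
grip_width: 0.0004
```

>>> play_rows --targets "0 0 0 0.1 0 0 -1;0 0 0 0.1 0 0 -1;0 0 0 0 0 0 -1"

```text
clock: 29.02
ee_pos: [0.5746, -0.2188, 0.0312]
orientation: [[-0.0, 0.98, -0.197], [0.001, -0.197, -0.98], [-1.0, -0.001, -0.001]]
wrist_force: [-5.4, 3.8, 17.6]
grip_width: 0.0001
```

>>> play_rows --targets "0 0 0 0.1 0 0 -1;0 0 0 0 0 0 -1"

```text
clock: 29.28
ee_pos: [0.5747, -0.2188, 0.0311]
orientation: [[-0.0, 0.98, -0.197], [0.001, -0.197, -0.98], [-1.0, -0.0, -0.001]]
wrist_force: [-7.7, 5.8, 25.5]
grip_width: 0.0007
```

>>> play_rows --targets "0 0 0 -2.8 0 0 -1;0 0 0 0 -5 0.15 -1;0 0 0 0 -5 0 -1;0 0 0 0 0 0 -1;0 0 0 1 0 0 -1;0 0 0 0.4 0 0 -1;0 0 0 0 0 0 -1"

```text
clock: 30.15
ee_pos: [0.4765, -0.2022, 0.0419]
orientation: [[-0.001, 0.98, -0.199], [0.0, -0.199, -0.98], [-1.0, -0.001, -0.0]]
wrist_force: [-0.3, 0.4, 0.4]
grip_width: 0.0003
```

>>> play_rows --targets "0 0 0 0.15 0 0 -1;0 0 0 0.15 0 0 -1;0 0 0 0.15 0 0 -1;0 0 0 0 0 0 -1"

```text
clock: 30.65
ee_pos: [0.4759, -0.2024, 0.0381]
orientation: [[-0.0, 0.98, -0.199], [0.0, -0.199, -0.98], [-1.0, -0.0, -0.0]]
wrist_force: [1.0, 0.6, 0.9]
grip_width: 0.0004
```

>>> play_rows --targets "0 0 0 0.05 0.1 -0.15 -1;0 0 0 0.15 0 0 -1;0 0 0 0.1 0 0 -1;0 0 0 0.1 0 0 -1;0 0 0 0 0 0 -1"

```text
clock: 31.28
ee_pos: [0.4774, -0.2012, 0.0348]
orientation: [[0.0, 0.98, -0.199], [-0.0, -0.199, -0.98], [-1.0, 0.0, 0.0]]
wrist_force: [-2.9, 0.4, 7.7]
grip_width: 0.0005
```

>>> play_rows --targets "0 0 0 0.1 0 0 -1;0 0 0 0.1 0 0 -1;0 0 0 0 0 0 -1"

```text
clock: 31.65
ee_pos: [0.4774, -0.2013, 0.033]
orientation: [[0.0, 0.98, -0.199], [-0.0, -0.199, -0.98], [-1.0, 0.0, 0.0]]
wrist_force: [-2.3, 1.8, 9.5]
grip_width: 0.0005
```

>>> play_rows --targets "0 0 0 0.1 0 0 -1;0 0 0 0 0 0 -1"

```text
clock: 31.9
ee_pos: [0.4773, -0.2014, 0.032]
orientation: [[0.0, 0.98, -0.199], [-0.001, -0.199, -0.98], [-1.0, 0.0, 0.001]]
wrist_force: [-2.3, 0.5, 10.9]
grip_width: 0.0011
```

>>> play_rows --targets "0 0 0 0.1 0 0 -1;0 0 0 0.1 0 0 -1;0 0 0 0 0 0 -1"

```text
clock: 32.28
ee_pos: [0.4772, -0.2015, 0.0309]
orientation: [[-0.0, 0.98, -0.2], [-0.001, -0.2, -0.98], [-1.0, 0.0, 0.001]]
wrist_force: [-6.5, 1.1, 22.0]
grip_width: 0.0007
```

>>> play_rows --targets "0 0 0 0.1 0 0 -1;0 0 0 0 0 0 -1"

```text
clock: 32.52
ee_pos: [0.4773, -0.2015, 0.0307]
orientation: [[0.0, 0.98, -0.2], [-0.001, -0.2, -0.98], [-1.0, 0.0, 0.001]]
wrist_force: [-8.6, 2.2, 31.4]
grip_width: 0.0006
```

Hard stop at C (0.0307). On to D.

>>> play_rows --targets "0 0 0 -2.8 0 0 -1;0 0 0 0 0.05 -3.5 -1;0 0 0 0 0 -3.5 -1;0 0 0 0 0 0 -1;0 0 0 1.2 0 0 -1;0 0 0 0.4 0 0 -1;0 0 0 0 0 0 -1"

```text
clock: 33.4
ee_pos: [0.4909, -0.1335, 0.0394]
orientation: [[-0.002, 0.98, -0.201], [-0.0, -0.201, -0.98], [-1.0, -0.002, 0.0]]
wrist_force: [0.1, 0.4, 0.2]
grip_width: 0.0005
```

>>> play_rows --targets "0 0 0 0.15 0 0 -1;0 0 0 0.15 0 0 -1;0 0 0 0.15 0 0 -1;0 0 0 0 0 0 -1"

```text
clock: 33.9
ee_pos: [0.4916, -0.1326, 0.0356]
orientation: [[-0.0, 0.98, -0.199], [0.0, -0.199, -0.98], [-1.0, -0.0, 0.0]]
wrist_force: [0.6, 0.2, 0.0]
grip_width: 0.0006
```

>>> play_rows --targets "0 0 0 0.1 0 0 -1;0 0 0 0.1 0 0 -1;0 0 0 0 0 0 -1"

```text
clock: 34.28
ee_pos: [0.4917, -0.1326, 0.0341]
orientation: [[0.0, 0.98, -0.199], [-0.0, -0.199, -0.98], [-1.0, 0.0, 0.0]]
wrist_force: [-1.5, 0.3, 5.5]
grip_width: 0.0001
```

>>> play_rows --targets "0 0 0 0.1 0 0 -1;0 0 0 0.1 0 0 -1;0 0 0 0 0 0 -1"

```text
clock: 34.65
ee_pos: [0.4917, -0.1325, 0.0323]
orientation: [[0.0, 0.98, -0.199], [-0.0, -0.199, -0.98], [-1.0, 0.0, 0.0]]
wrist_force: [-2.4, 0.2, 9.4]
grip_width: 0.0003
```

>>> play_rows --targets "0 0 0 0.1 0 0 -1;0 0 0 0.1 0 0 -1;0 0 0 0 0 0 -1"

```text
clock: 35.02
ee_pos: [0.4916, -0.1324, 0.0305]
orientation: [[-0.0, 0.98, -0.199], [-0.0, -0.199, -0.98], [-1.0, -0.0, 0.0]]
wrist_force: [-3.6, 1.6, 10.8]
grip_width: 0.0004
```

>>> play_rows --targets "0 0 0 0.1 0 0 -1;0 0 0 0 0 0 -1"

```text
clock: 35.28
ee_pos: [0.4917, -0.1324, 0.0303]
orientation: [[-0.0, 0.98, -0.199], [-0.0, -0.199, -0.98], [-1.0, 0.0, 0.0]]
wrist_force: [-6.7, 2.5, 22.6]
grip_width: 0.0004
```

>>> play_rows --targets "0 0 0 0.05 0 0 -1;0 0 0 0 0 0 -1;0 0 0 -2.8 0 0 -1;0 0 0 0 5 0 -1;0 0 0 0 4.9 0 -1;0 0 0 0 0 0 -1;0 0 0 1.2 0 0 -1;0 0 0 0.7 0 0 -1;0 0 0 0 0 0 -1"

```text
clock: 36.4
ee_pos: [0.5869, -0.1521, 0.036]
orientation: [[-0.003, 0.98, -0.199], [0.0, -0.199, -0.98], [-1.0, -0.003, 0.0]]
wrist_force: [-0.3, 0.5, 0.3]
grip_width: 0.0006
```

>>> play_rows --targets "0 0 0 0.15 0 0 -1;0 0 0 0.15 0 0 -1;0 0 0 0 0 0 -1"

```text
clock: 36.78
ee_pos: [0.5886, -0.1524, 0.0342]
orientation: [[0.0, 0.98, -0.199], [-0.0, -0.199, -0.98], [-1.0, 0.0, 0.0]]
wrist_force: [-0.0, 0.5, 0.8]
grip_width: 0.0007
```

>>> play_rows --targets "0 0 0 0.1 0 0 -1;0 0 0 0.1 0 0 -1;0 0 0 0 0 0 -1"

```text
clock: 37.15
ee_pos: [0.5886, -0.1524, 0.032]
orientation: [[-0.0, 0.98, -0.199], [-0.0, -0.199, -0.98], [-1.0, -0.0, 0.0]]
wrist_force: [-0.3, -0.2, -0.4]
grip_width: 0.0004
```

>>> play_rows --targets "0 0 0 0.1 0 0 -1;0 0 0 0.1 0 0 -1;0 0 0 0 0 0 -1"

```text
clock: 37.52
ee_pos: [0.5888, -0.1524, 0.0311]
orientation: [[0.0, 0.98, -0.199], [-0.0, -0.199, -0.98], [-1.0, 0.0, 0.0]]
wrist_force: [-2.2, 0.9, 8.2]
grip_width: 0.0006
```

>>> play_rows --targets "0 0 0 0.1 0 0 -1;0 0 0 0 0 0 -1"

```text
clock: 37.78
ee_pos: [0.5889, -0.1523, 0.0305]
orientation: [[0.0, 0.98, -0.199], [-0.0, -0.199, -0.98], [-1.0, 0.0, 0.0]]
wrist_force: [-3.4, 1.0, 12.0]
grip_width: 0.0005
```

>>> play_rows --targets "0 0 0 0.1 0 0 -1;0 0 0 0 0 0 -1"

```text
clock: 38.02
ee_pos: [0.5889, -0.1524, 0.0304]
orientation: [[0.0, 0.98, -0.199], [-0.0, -0.199, -0.98], [-1.0, 0.0, 0.0]]
wrist_force: [-6.4, 1.3, 19.6]
grip_width: 0.0006
```

>>> play_rows --targets "0 0 0 0.1 0 0 -1;0 0 0 0 0 0 -1"

```text
clock: 38.28
ee_pos: [0.5889, -0.1523, 0.0303]
orientation: [[0.0, 0.98, -0.199], [-0.001, -0.199, -0.98], [-1.0, 0.001, 0.001]]
wrist_force: [-9.4, 2.1, 26.6]
grip_width: 0.0005
```

>>> play_rows --targets "0 0 0 -2.8 0 0 -1;0 0 0 0 -0.05 3.5 -1;0 0 0 0 0 3.55 -1;0 0 0 0 0 0 -1;0 0 0 1.2 0 0 -1;0 0 0 0.7 0 0 -1;0 0 0 0.2 0 0 -1;0 0 0 0 0 0 -1"

```text
clock: 39.28
ee_pos: [0.5742, -0.2206, 0.0338]
orientation: [[-0.0, 0.98, -0.198], [0.0, -0.198, -0.98], [-1.0, -0.0, -0.0]]
wrist_force: [-0.1, 0.3, 0.4]
grip_width: 0.0007
```

>>> play_rows --targets "0 0 0 0.1 0 0 -1;0 0 0 0.1 0 0 -1;0 0 0 0 0 0 -1"

```text
clock: 39.65
ee_pos: [0.5741, -0.2214, 0.0322]
orientation: [[0.0, 0.98, -0.199], [-0.0, -0.199, -0.98], [-1.0, 0.0, 0.0]]
wrist_force: [-0.0, 0.3, -0.1]
grip_width: 0.0005
```

>>> play_rows --targets "0 0 0 0.1 0 0 -1;0 0 0 0.1 0 0 -1;0 0 0 0 0 0 -1"

```text
clock: 40.02
ee_pos: [0.5743, -0.2214, 0.031]
orientation: [[0.0, 0.98, -0.199], [-0.0, -0.199, -0.98], [-1.0, 0.0, 0.0]]
wrist_force: [-1.6, 0.7, 7.1]
grip_width: 0.0004
```

>>> play_rows --targets "0 0 0 0.1 0 0 -1;0 0 0 0.1 0 0 -1;0 0 0 0 0 0 -1"

```text
clock: 40.4
ee_pos: [0.5743, -0.2215, 0.0303]
orientation: [[0.0, 0.98, -0.199], [-0.001, -0.199, -0.98], [-1.0, 0.0, 0.001]]
wrist_force: [-6.4, 1.8, 17.7]
grip_width: 0.0004
```

>>> play_rows --targets "0 0 0 0.1 0 0 -1;0 0 0 0 0 0 -1"

```text
clock: 40.65
ee_pos: [0.5744, -0.2215, 0.0303]
orientation: [[0.0, 0.98, -0.199], [-0.001, -0.199, -0.98], [-1.0, 0.001, 0.001]]
wrist_force: [-9.1, 2.0, 26.8]
grip_width: 0.0002
```

>>> play_rows --targets "0 0 0 -2.8 0 0 -1;0 0 0 0 -5 -0.05 -1;0 0 0 0 -4.9 0 -1;0 0 0 0 0 0 -1;0 0 0 1.2 0 0 -1;0 0 0 0.7 0 0 -1;0 0 0 0.2 0 0 -1;0 0 0 0 0 0 -1"

```text
clock: 41.65
ee_pos: [0.4775, -0.201, 0.0337]
orientation: [[-0.0, 0.98, -0.199], [0.0, -0.199, -0.98], [-1.0, -0.0, -0.0]]
wrist_force: [-0.1, 0.4, -0.6]
grip_width: 0.0005
```

>>> play_rows --targets "0 0 0 0.1 0 0 -1;0 0 0 0.1 0 0 -1;0 0 0 0 0 0 -1"

```text
clock: 42.02
ee_pos: [0.4772, -0.2012, 0.0322]
orientation: [[0.0, 0.98, -0.199], [-0.0, -0.199, -0.98], [-1.0, 0.0, 0.0]]
wrist_force: [-0.0, -1.0, -0.3]
grip_width: 0.0007
```

>>> play_rows --targets "0 0 0 0.1 0 0 -1;0 0 0 0.1 0 0 -1;0 0 0 0 0 0 -1"

```text
clock: 42.4
ee_pos: [0.4773, -0.2012, 0.0307]
orientation: [[0.0, 0.98, -0.199], [-0.0, -0.199, -0.98], [-1.0, 0.0, 0.0]]
wrist_force: [-1.6, 0.2, 7.5]
grip_width: 0.0003
```

>>> play_rows --targets "0 0 0 0.1 0 0 -1;0 0 0 0.1 0 0 -1;0 0 0 0 0 0 -1"

```text
clock: 42.78
ee_pos: [0.4774, -0.2013, 0.0302]
orientation: [[0.0, 0.98, -0.199], [-0.001, -0.199, -0.98], [-1.0, 0.0, 0.001]]
wrist_force: [-6.1, 2.4, 24.6]
grip_width: 0.0005
```

>>> play_rows --targets "0 0 0 0.1 0 0 -1;0 0 0 0 0 0 -1"

```text
clock: 43.02
ee_pos: [0.4774, -0.2013, 0.0301]
orientation: [[0.0, 0.98, -0.199], [-0.001, -0.199, -0.98], [-1.0, 0.0, 0.001]]
wrist_force: [-10.5, 5.0, 35.7]
grip_width: 0.0005
```

>>> play_rows --targets "0 0 0 -2.8 0 0 -1;0 0 0 0 0.05 -3.5 -1;0 0 0 0 0 -3.55 -1;0 0 0 0 0 0 -1;0 0 0 1.2 0 0 -1;0 0 0 0.7 0 0 -1;0 0 0 0.3 0 0 -1;0 0 0 0 0 0 -1"

```text
clock: 44.02
ee_pos: [0.4913, -0.1326, 0.0327]
orientation: [[-0.001, 0.98, -0.2], [0.0, -0.2, -0.98], [-1.0, -0.001, 0.0]]
wrist_force: [0.1, 0.3, 0.4]
grip_width: 0.0006
```

>>> play_rows --targets "0 0 0 0.1 0 0 -1;0 0 0 0.1 0 0 -1;0 0 0 0 0 0 -1"

```text
clock: 44.4
ee_pos: [0.4918, -0.1321, 0.0312]
orientation: [[0.0, 0.98, -0.199], [-0.0, -0.199, -0.98], [-1.0, 0.0, -0.0]]
wrist_force: [0.1, -0.4, 0.6]
grip_width: 0.0004
```

>>> play_rows --targets "0 0 0 0.1 0 0 -1;0 0 0 0 0 0 -1"

```text
clock: 44.65
ee_pos: [0.4919, -0.1321, 0.0305]
orientation: [[0.0, 0.98, -0.199], [-0.0, -0.199, -0.98], [-1.0, 0.0, 0.0]]
wrist_force: [-1.9, -0.4, 3.9]
grip_width: 0.0003
```

>>> play_rows --targets "0 0 0 0.1 0 0 -1;0 0 0 0 0 0 -1"

```text
clock: 44.9
ee_pos: [0.4919, -0.1322, 0.0303]
orientation: [[0.0, 0.98, -0.199], [-0.0, -0.199, -0.98], [-1.0, 0.0, 0.0]]
wrist_force: [-4.7, 1.5, 14.3]
grip_width: 0.0003
```

>>> play_rows --targets "0 0 0 0.1 0 0 -1;0 0 0 0 0 0 -1"

```text
clock: 45.15
ee_pos: [0.492, -0.1322, 0.0302]
orientation: [[0.0, 0.98, -0.199], [-0.001, -0.199, -0.98], [-1.0, 0.001, 0.001]]
wrist_force: [-6.6, 1.3, 26.7]
grip_width: 0.0002
```

>>> play_rows --targets "0 0 0 -2.8 0 0 -1;0 0 0 0 5 0 -1;0 0 0 0 4.9 0 -1;0 0 0 0 0 0 -1;0 0 0 1.2 0 0 -1;0 0 0 0.7 0 0 -1;0 0 0 0.3 0 0 -1;0 0 0 0 0 0 -1;0 0 0 0.1 0 0 -1;0 0 0 0 0 0 -1"

```text
clock: 46.4
ee_pos: [0.5888, -0.1519, 0.0334]
orientation: [[0.0, 0.98, -0.199], [-0.0, -0.199, -0.98], [-1.0, 0.0, 0.0]]
wrist_force: [0.5, 0.9, 0.1]
grip_width: 0.0004
```

>>> play_rows --targets "0 0 0 0.1 0 0 -1;0 0 0 0 0 0 -1"

```text
clock: 46.65
ee_pos: [0.5887, -0.1519, 0.0321]
orientation: [[-0.0, 0.98, -0.199], [-0.0, -0.199, -0.98], [-1.0, -0.0, 0.0]]
wrist_force: [-0.4, -0.6, -1.0]
grip_width: 0.0006
```

>>> play_rows --targets "0 0 0 0.1 0 0 -1;0 0 0 0 0 0 -1"

```text
clock: 46.9
ee_pos: [0.5887, -0.1519, 0.0311]
orientation: [[-0.0, 0.98, -0.199], [0.0, -0.199, -0.98], [-1.0, -0.0, 0.0]]
wrist_force: [0.5, -0.2, 0.6]
grip_width: 0.0005
```

>>> play_rows --targets "0 0 0 0.1 0 0 -1;0 0 0 0 0 0 -1"

```text
clock: 47.15
ee_pos: [0.5888, -0.1519, 0.0305]
orientation: [[0.0, 0.98, -0.199], [-0.0, -0.199, -0.98], [-1.0, 0.0, 0.0]]
wrist_force: [-1.0, -0.8, 4.3]
grip_width: 0.0005
```

>>> play_rows --targets "0 0 0 0.1 0 0 -1;0 0 0 0.1 0 0 -1;0 0 0 0 0 0 -1"

```text
clock: 47.52
ee_pos: [0.5889, -0.1519, 0.0303]
orientation: [[0.0, 0.98, -0.199], [-0.001, -0.199, -0.98], [-1.0, 0.0, 0.0]]
wrist_force: [-6.2, 0.8, 19.5]
grip_width: 0.0006
```

>>> play_rows --targets "0 0 0 -2.8 0 0 -1;0 0 0 0 -0.05 3.5 -1;0 0 0 0 0 3.55 -1;0 0 0 0 0 0 -1;0 0 0 1.2 0 0 -1;0 0 0 0.7 0 0 -1;0 0 0 0.4 0 0 -1;0 0 0 0 0 0 -1;0 0 0 0.05 0 0 -1;0 0 0 0 0 0 -1"

```text
clock: 48.78
ee_pos: [0.5744, -0.2209, 0.0329]
orientation: [[0.001, 0.98, -0.199], [-0.0, -0.199, -0.98], [-1.0, 0.001, 0.0]]
wrist_force: [-0.3, -1.3, 0.4]
grip_width: 0.0005
```

>>> play_rows --targets "0 0 0 0.1 0 0 -1;0 0 0 0 0 0 -1"

```text
clock: 49.02
ee_pos: [0.5742, -0.2209, 0.0317]
orientation: [[0.0, 0.98, -0.199], [-0.0, -0.199, -0.98], [-1.0, 0.0, 0.0]]
wrist_force: [0.6, 0.1, 0.7]
grip_width: 0.0002
```

>>> play_rows --targets "0 0 0 0.1 0 0 -1;0 0 0 0.1 0 0 -1;0 0 0 0 0 0 -1"

```text
clock: 49.4
ee_pos: [0.5744, -0.2209, 0.0305]
orientation: [[0.0, 0.98, -0.199], [-0.0, -0.199, -0.98], [-1.0, 0.0, 0.0]]
wrist_force: [-2.6, 0.0, 6.3]
grip_width: 0.0007
```

>>> play_rows --targets "0 0 0 0.1 0 0 -1;0 0 0 0.05 0 0 -1;0 0 0 0 0 0 -1"

```text
clock: 49.78
ee_pos: [0.5744, -0.2209, 0.0303]
orientation: [[0.0, 0.98, -0.199], [-0.001, -0.199, -0.98], [-1.0, 0.0, 0.0]]
wrist_force: [-6.5, 2.1, 18.6]
grip_width: 0.0002
```

>>> play_rows --targets "0 0 0 -2.8 0 0 -1;0 0 0 0 -5 -0.05 -1;0 0 0 0 -4.9 0 -1;0 0 0 0 0 0 -1;0 0 0 1.2 0 0 -1;0 0 0 0.7 0 0 -1;0 0 0 0.4 0 0 -1;0 0 0 0.1 0 0 -1;0 0 0 0 0 0 -1"

```text
clock: 50.9
ee_pos: [0.4775, -0.2006, 0.032]
orientation: [[-0.0, 0.98, -0.199], [0.0, -0.199, -0.98], [-1.0, -0.0, -0.0]]
wrist_force: [-0.2, -0.3, -0.5]
grip_width: 0.0003
```

>>> play_rows --targets "0 0 0 0.1 0 0 -1;0 0 0 0 0 0 -1"

```text
clock: 51.15
ee_pos: [0.4774, -0.2007, 0.0313]
orientation: [[0.0, 0.98, -0.199], [-0.0, -0.199, -0.98], [-1.0, 0.0, 0.0]]
wrist_force: [-0.9, 0.7, -0.4]
grip_width: 0.0001
```

>>> play_rows --targets "0 0 0 0.1 0 0 -1;0 0 0 0 0 0 -1"

```text
clock: 51.4
ee_pos: [0.4775, -0.2007, 0.0304]
orientation: [[0.0, 0.98, -0.199], [-0.0, -0.199, -0.98], [-1.0, 0.0, 0.0]]
wrist_force: [-0.5, 0.8, 3.8]
grip_width: 0.0006
```

>>> play_rows --targets "0 0 0 0.1 0 0 -1;0 0 0 0.05 0 0 -1;0 0 0 0 0 0 -1"

```text
clock: 51.78
ee_pos: [0.4775, -0.2008, 0.0303]
orientation: [[0.0, 0.98, -0.199], [-0.001, -0.199, -0.98], [-1.0, 0.0, 0.001]]
wrist_force: [-6.1, 2.2, 19.6]
grip_width: 0.0005
```

All four dots now stop hard at 0.0301–0.0303 m. I retreat and look.

>>> play_rows --targets "0 0 0 -4 0 0 -1;0 0 0 -5 0 0 -1;0 0 0 -5 0 0 -1;0 0 0 0 0 5 -1;0 0 0 0 0 5 -1;0 0 0 0 0 5 -1;0 0 0 0 0 5 -1;0 0 0 0 0 0 -1;0 0 0 0 0 0 -1"

```text
clock: 52.9
ee_pos: [0.4375, -0.3959, 0.1683]
orientation: [[-0.0, 0.98, -0.199], [0.001, -0.199, -0.98], [-1.0, -0.0, -0.001]]
wrist_force: [-0.2, 0.3, -0.1]
grip_width: 0.0005
```

```bash
python3 -c "
from h import *
import pickle
delta([.5334,-.1764,.06],-101.46)
p=env.capture('scene');save(p,'z1.png',(90,190,170,170),3.5);pickle.dump(p,open('z1.pkl','wb'))
p=env.capture('top');save(p,'z2.png',(290,60,190,210),2.8)
print(env.get_state()['clock'])
"
```

```text
t 52.9 pos [ 0.4375 -0.3959  0.1683] zang -101.48 tilt [-0.01  0.05] F [-0.2   0.34 -0.11] w 0.0005
shift cm [ 10.85   5.03 -23.41] norm 26.28 turn about tool x -0.02
53.0
```

View pics/z1.png

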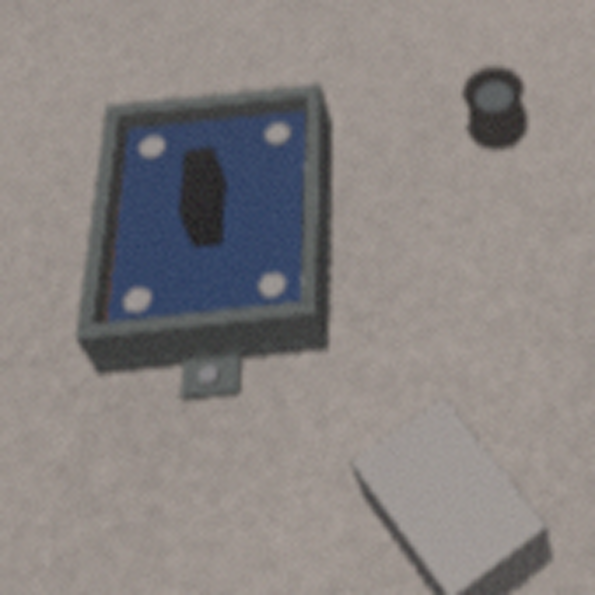

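View pics/z2.png

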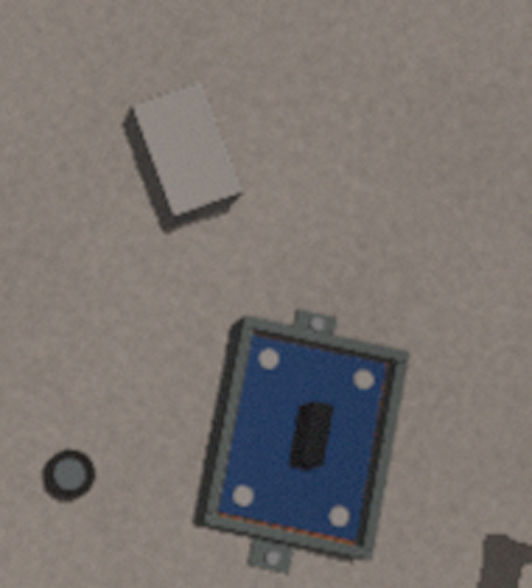

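The views show the plate sunk evenly below the rim: dots at (152,147), (278,133), (137,299) and (272,285) in the scene crop. The loupe and the tall stack appear where they were, and the arm touches nothing.

```bash
python3 -c "
from h import *
print(env.job_done(), env.get_state()['clock'])"
```

```text
the job is handed in; nothing more can be done
the job is handed in; nothing more can be done
```

The cover is in the jig, pressed down at all four corners until it is level on the ledge. I handed the job in at about 53 s of the 72 s allowed. I used the smaller blue plate, laid it on the plungers with its underside about 32 mm up, let go while it stood proud, then pressed round the four dots with shut fingers.

- **Level:** on their last presses the four dots stopped hard at 30.2–30.3 mm. That puts the ledge at about 22 mm, inside the 21–28 mm given.
- **Force:** the largest vertical force I read was about 36 N, against the 50 N limit. I read it only at the end of each move, so brief peaks in between were not seen.
- **Pictures:** the last views show the plate evenly below the rim. The loupe and the tall stack appear where they were; I compared them by eye. The short stack was outside the last crops, and the arm did not go near it.
- **Disagreements:** before lowering, both cameras showed the plate about 1.6 mm off the jig's centre, and I corrected that. The two cameras differed by up to 1.8 mm on the plate's first position. My jig outline fitted with an error of about 0.9 pixel. None of this caused trouble, as the plate went in without touching the rim.

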